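# Push a setting gauge into a sprung carriage gap on a tilted screw axis

## Task

Set the sprung carriage of the tilted screw axis to its gauge distance: take the thicker of the two setting gauges from the rack, push its blade into the gap between the carriage and the end block, in the middle of the blocks' width, until its shoulders rest on both, then let go and leave it there. The two blocks are clamped at a slightly different place along the bed each time, so feel for the gap with the blade's end; the spring resists, so press firmly but do not force it; leave the thinner gauge in the rack and everything else where it is.

Things in the scene. Friction and masses are not known exactly. Their poses are not given: they have to be found in the camera images.
- gauge: thicker setting gauge, steel, 113 mm long, 0.17-0.31 kg, upright in the rack. Origin: middle of the underside of its shoulders; z up through the handle, x along the blade's width, y through its thickness. Shoulders: crosspiece 28 (x) x 34 (y) x 8 mm, z 0 to 8. Same after a half turn about z.
- gauge_grip (a point): centre of the thick gauge's handle, a dark flat bar 28 (x) x 18 (y) x 50 mm, z 8 to 58 mm from the gauge's origin (this point at z = 33). Axes as gauge.
- gauge_tip (a point): middle of the lower end of the thick gauge's blade, at z = -55 mm from its origin. The blade is 28 mm wide (x) and 10 mm thick (y); its last 14 mm taper evenly on both faces to 3 mm at the end.
- thin_gauge: thinner gauge, to be left alone in the rack; origin and axes as the thick one. Blade 28 x 5 mm, 55 long; shoulders 26 mm across (y), 8 high; handle 28 (x) x 10 (y) x 36 mm, top at z = 44 mm. The two gauges may stand in either place of the rack.
- rack: fixed grey rack, 170 (x) x 70 (y) mm, origin under its centre; top 85 mm high, with two through slots 32 (x) x 14 (y) mm at x = -42 and +42 mm, 20 mm deep, open below. The gauges hang in the slots, shoulders lying on the top, their x and y along the rack's.
- axis: fixed screw-driven linear axis; its bed (270 x 110 mm) leans back 35 degrees, its top facing up and towards the robot. Origin on the table under the bed. Carries the fixed end block, the sprung carriage beside it and, at the -y end, the motor. Nothing on the bed rises above the two block tops.
- mouth (a point): nominal place of the seated gauge's origin, on the level of both block tops. z: square to the bed, up and towards the robot, 35 degrees from vertical (the blade goes in along -z); x: up the slope; y: along the carriage's travel. The real gap lies up to 10 mm from here along y, either way, not measured.
- gap (a point): point 62 mm below mouth along z, nominal bottom of the gap; same axes, same unmeasured error along y, u (-10 to 10 mm; the two blocks shift as one and then stay clamped). The blocks are 60 mm wide (x = -30 to 30). Fixed end block: y = u+5 to u+50 mm. Carriage at rest: y = u-50 to u mm, so the gap is 5 mm wide.
- carriage (a joint): travel of the carriage from rest, away from the end block (to -y), m: 0.005 with the thick gauge in, at most 0.030. Its spring resists with 4.8 N at 0, 6.3 N at 0.005. The tapered blade, pushed in with its middle plane at y = u, forces it aside; this takes a few N if centred, up to 20 N if not. More is felt when the shoulders land or the end stands on a block. Pushing with over 50 N is forcing it.
- bevel (a point): point on the nominal gap's upper edge at the end block, y = +10 mm from mouth, level with the tops; same axes and error u. Both upper edges of the gap are bevelled, 5 mm back and 9 mm down, so at the tops the mouth spans y = u-5 to u+10 mm, and the blade's 3 mm end can drop in when its middle is at y = u-3.5 to u+8.5 mm.
- screwdriver: screwdriver lying on the table, about 200 mm long (loose bystander)
- wrench: steel spanner lying on the table (loose bystander)
- bearing: steel bearing ring lying flat, 52 mm across, 15 mm high (loose bystander)
- spare_block: spare aluminium slide block 60 x 50 x 34 mm (loose bystander)
- oil_bottle: white bottle with black cap, 52 mm across, 130 mm high (loose bystander)
- coupling: aluminium shaft coupling standing on end, 40 mm across, 50 mm high (loose bystander)
Mind the look-alikes: they are no part of the job. What is shaped like the gauge but turquoise or white is not meant.

How it is judged:
By the outcome, as a careful person would: the job done as asked, in the order asked, and still so for the second after the job is handed in, with the robot touching nothing.
It also fails if it takes over 58 s, if anything falls off the work surface, if the arm or the gripper's body presses on something with over 40 N, if the wrist force passes 120 N, or if a joint passes its speed limit or range.

## Robot

A 6-joint arm with a two-finger parallel gripper is mounted at the origin on the work surface. World frame = base frame: x ahead of the robot, y to its left, z up, the work surface at z = 0. Lengths are in mm, angles in rad, forces in N, time in s.
With the tool pointing down it reaches from about 300 to 750 mm from the base axis. Payload 8.5 kg.
Tool frame: the origin (TCP) lies on the centre line of the jaws, within the pads' length; the fingertips stand 19 mm ahead of it and the grasp point (between the pads) is the TCP; z points along the fingers, y is the direction in which the jaws open and shut (so a half turn about z gives the same grasp; the last joint's range is limited). The gripper opens to 88 mm and grips with 3 to 60 N. Pads are 18 mm wide; open, the fingers measure 123 mm over their backs; the gripper's body (75 mm by 187 mm) begins 45 mm behind the grasp point.
Start: joints at [-1.43, 0.381, 1.297, -0, 1.464, -0.215], TCP at [191.581, -515.536, 257.748] pointing down, gripper open.
Joint ranges: [-3.11, 3.11], [-0.89, 2.33], [0.22, 2.48], [-1.42, 4.56], [0.17, 2.85], [-2.88, 2.88]. Speed limits (rad/s): [2.39, 2.39, 3.14, 3.14, 3.14, 3.14].

## Interface

Orientations are given as a 3x3 rotation matrix whose columns are the frame's x, y, z axes.
In Python, from workcell import robot, eyes, order gives the robot as it stands.
- The arm moves only by the tool carry_out, never from a script. Its argument "deltas" is a list of rows, each a list of 2 entries, a list of its own where there are three numbers: the shift along the tool's x, y, z in cm, then the turn, a rotation vector about the tool's x, y, z in rad. In form: [[[x, y, z], [ax, ay, az]], ...]. A call has 1 to 12 rows; each row shifts and turns the commanded pose from where the row before left it, along the tool's axes as they then stand; what a row does not reach is not made up. A row lasts 1/10 s, in which the tool goes at most 50 mm and 8.59 degrees, less where a joint would pass 70% of its speed; a pose out of reach is approached as far as the arm can. A call is refused whole if a number of a shift passes 5 or a number of a turn 0.15, either way. A call with a gripper value outside its range is refused whole. "claw" is the gripper's target within -1 to 1 (shut at 1, half-way at 0, fully open at -1), set as the call begins (left out, the last holds). The fingers move at their own pace and stop on an object; "force" is the grip in N (left out, the last holds). Time passes only in rows, so rows that do not move let the fingers close. It gives the time, the measured TCP pose, the force and the opening at its end, in the units of the state.
- robot.observe(): the state, without advancing time (a new reading comes with each control period).
- eyes.grab_frame(name): name is "scene" or "side" or "wrist"; returns (picture, depth): 420x560x3 uint8, blue, green, red; 420x560 float32, mm along the optical axis (not along the pixel's ray), 0 where there is no reading.
- eyes.camera_info(name): a dict with "intrinsics" (3x3 intrinsics, pixels), "eye" and "rotation" of the camera in the world. Camera axes: x right, y up, looking along -z (the intrinsics and any distortion apply to the point x, -y, -z); pixel columns grow to the right and rows downward; lengths in mm; the calibration is good to about 2 mm. A picture is of the moment at which its call begins: read the wrist's pose just before it. camera_info takes no time and is no camera call; for the wrist camera it gives the pose at the moment of the call.
- order.hand_in(): hands the job in, once; it reports no verdict.
The state is a dict: "clock": time; "joints": joint angles; "joint_vel": joint speeds; "effort": joint torques, N m; "tool_pos": TCP position; "ee_rot": TCP orientation; "contact_force": force on the tool from outside, world axes, zero at the start; "ft_torque": the same for the moment, N m; "gripper_width": opening from 0.0 (shut) to 1.0 (fully open).
Only numpy, scipy, OpenCV 4.12 (cv2) and the standard library are available. Lean on these libraries where they do the work, as an engineer would, in place of code of your own. Each camera call takes 0.05 s, during which the arm holds its last target.

## Working session

There is one attempt and no reset: what is moved stays moved. The work goes in short steps, Python scripts to look and compute and a tool call to move; the robot and the scene stay as the last step left them, time stands still between calls to the robot, and variables do not carry over. Pictures are saved under pics/ and viewed, and the job is handed in when it is done.

Besides the shell and the picture viewer there is one more tool, called by a JSON object that holds its "op" and its "data", one argument or row to a line. carry_out: Moves the arm, as the interface text tells. Its arguments: {"type":"object","properties":{"deltas":{"type":"array","items":{"type":"array"}},"claw":{"type":"number"},"force":{"type":"number"}},"required":["deltas"]}

```bash
ls; mkdir -p pics; python3 - <<'E'
from workcell import robot, eyes, order
import cv2,numpy as np
s=robot.observe();print(s)
for n in("scene","side","wrist"):
    i=eyes.camera_info(n);print(n,i)
    p,d=eyes.grab_frame(n);cv2.imwrite(f"pics/{n}0.png",p);np.save(f"pics/{n}0d.npy",d)
E
```

```text
pics
{'clock': 0.0, 'joints': array([-1.43029964e+00,  3.81208815e-01,  1.29824491e+00, -9.68073196e-06,
        1.46360638e+00, -2.15292676e-01]), 'joint_vel': array([ 6.76420191e-05, -3.15532171e-04, -1.24814802e-04, -2.34298958e-03,
        8.23033323e-04, -6.92267874e-04]), 'effort': array([-5.83958572e-04, -4.37934279e+01, -2.24558473e+01,  7.14005297e-02,
        3.51940049e-02, -1.15080911e-04]), 'tool_pos': array([ 191.54529656, -515.30102937,  257.13621765]), 'ee_rot': array([[ 9.37371491e-01,  3.48331225e-01, -2.15024350e-04],
       [ 3.48331158e-01, -9.37370416e-01,  1.45164107e-03],
       [ 3.04094449e-04, -1.43562664e-03, -9.99998923e-01]]), 'contact_force': array([-0.31136805, -0.93819888,  0.69554034]), 'ft_torque': array([-0.00032155,  0.01809517, -0.0391935 ]), 'gripper_width': 0.9970449382129408}
scene {'intrinsics': array([[479.11563181,   0.        , 276.33968764],
       [  0.        , 479.11563181, 213.96689899],
       [  0.        ,   0.        ,   1.        ]]), 'eye': array([1013.31065595, -768.56319905, 1237.97645138]), 'rotation': array([[ 0.85068056, -0
[... 208 characters left out ...]
      , 444.25841389, 208.8477091 ],
       [  0.        ,   0.        ,   1.        ]]), 'eye': array([368.53309179, 928.10039157, 944.76340373]), 'rotation': array([[-0.98899243,  0.08897564, -0.11822566],
       [-0.14653671, -0.69975274,  0.69919461],
       [-0.02051744,  0.70882258,  0.70508836]])}
wrist {'intrinsics': array([[336.88741395,   0.        , 276.94425562],
       [  0.        , 336.88741395, 211.82086121],
       [  0.        ,   0.        ,   1.        ]]), 'eye': array([ 262.48609098, -488.76098944,  385.02798223]), 'rotation': array([[ 0.34870818,  0.89681082,  0.27227369],
       [-0.93723   ,  0.33416179,  0.0996786 ],
       [-0.00159062, -0.28994181,  0.95704295]])}
```

View pics/scene0.png

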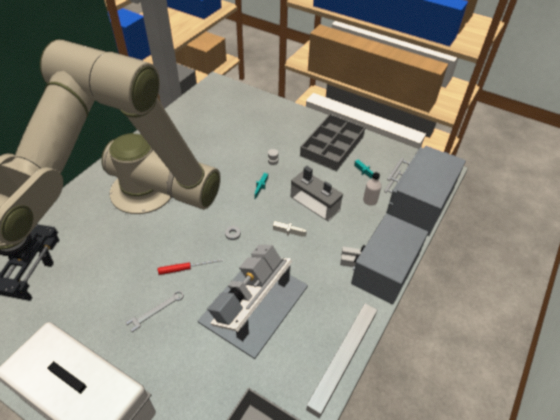

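View pics/side0.png

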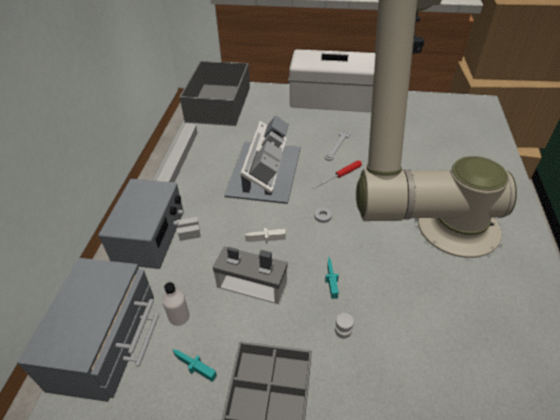

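View pics/wrist0.png

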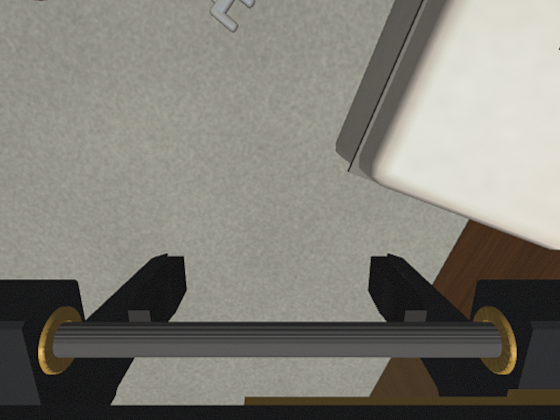

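The scene shows the rack at (317,190) with dark handles at (307,174) and (327,187), and the axis at (250,285). The side view shows the rack at (250,270), handles at (265,260) and (232,254), and the axis at (265,155). Turquoise and white look-alikes lie on the table. Next, close crops and a 3D measurement.

```bash
cat > h.py <<'E'
from workcell import robot, eyes, order
import cv2,numpy as np
def world(i,uv,d):
    K=i["intrinsics"];uv=np.atleast_2d(uv).astype(float);d=np.atleast_1d(d)
    c=np.stack([(uv[:,0]-K[0,2])/K[0,0]*d,-(uv[:,1]-K[1,2])/K[1,1]*d,-d],1)
    return c@np.array(i["rotation"]).T+i["eye"]
def pix(i,P):
    K=i["intrinsics"];c=(np.atleast_2d(P)-i["eye"])@np.array(i["rotation"]);z=-c[:,2]
    return np.stack([K[0,0]*c[:,0]/z+K[0,2],-K[1,1]*c[:,1]/z+K[1,2]],1)
def plane(i,uv,z):
    a=world(i,uv,np.ones(len(np.atleast_2d(uv))));e=i["eye"];r=a-e
    return e+r*((z-e[2])/r[:,2])[:,None]
def cloud(i,d):
    v,u=np.mgrid[0:420,0:560]
    return world(i,np.stack([u.ravel(),v.ravel()],1),d.ravel()).reshape(420,560,3)
E
python3 - <<'E'
from h import *
S=cv2.imread("pics/scene0.png");D=cv2.imread("pics/side0.png")
a=cv2.resize(S[155:225,280:350],(400,400),interpolation=cv2.INTER_CUBIC)
b=cv2.resize(D[230:310,205:295],(400,400),interpolation=cv2.INTER_CUBIC)
cv2.imwrite("pics/crop1.png",np.hstack([a,b]))
a=cv2.resize(S[235:355,195:315],(400,400),interpolation=cv2.INTER_CUBIC)
b=cv2.resize(D[105:205,215:315],(400,400),interpolation=cv2.INTER_CUBIC)
cv2.imwrite("pics/crop2.png",np.hstack([a,b]))
for n,pts in(("scene",[(307,174),(327,187),(307,170),(327,184),(250,285)]),("side",[(265,260),(232,254),(265,253),(232,249),(265,155)])):
    i=eyes.camera_info(n);d=np.load(f"pics/{n}0d.npy")
    for p in pts: print(n,p,d[p[1],p[0]],world(i,p,d[p[1],p[0]]).round(1))
E
```

```text
scene (307, 174) 1595.105 [[511.4 271.2 124.7]]
scene (327, 187) 1569.5446 [[592.4 261.9 115.6]]
scene (307, 170) 1583.5322 [[509.7 272.1 141.5]]
scene (327, 184) 1558.6522 [[591.4 261.  129.8]]
scene (250, 285) 1376.7262 [[ 569.9 -160.    65. ]]
side (265, 260) 1037.3325 [[505.3 290.1 129.2]]
side (232, 254) 1066.5646 [[588.8 273.6 118.1]]
side (265, 253) 1031.681 [[506.  282.2 145.2]]
side (232, 249) 1060.4783 [[588.6 269.  131.2]]
side (265, 155) 1303.6487 [[567.9 -89.4 138.2]]
```

View pics/crop1.png

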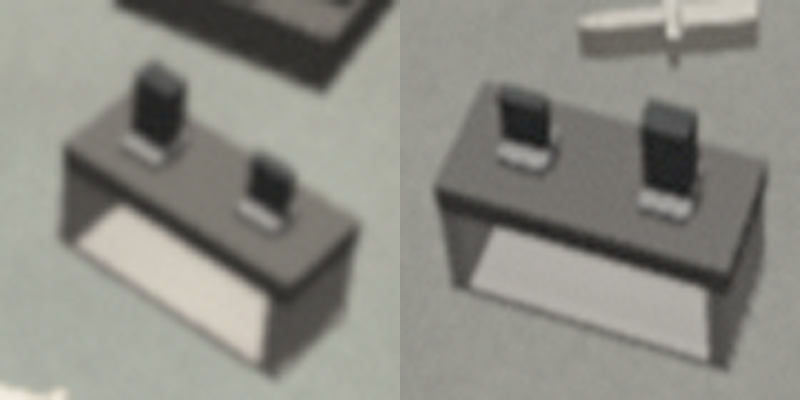

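View pics/crop2.png

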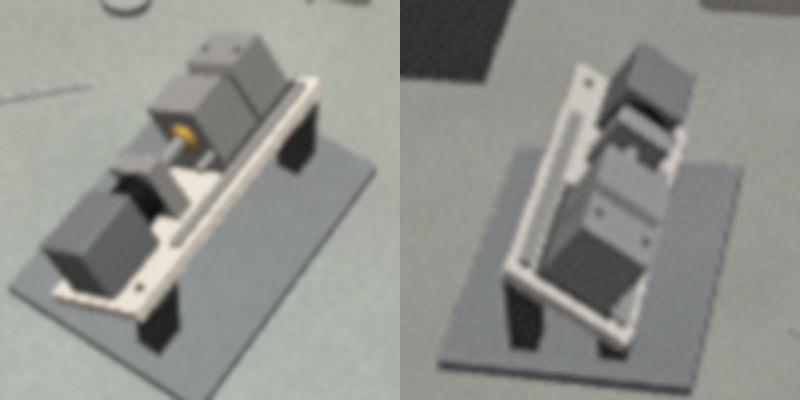

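Candidates: the upright dark gauge at scene (307,174)/side (265,260) has its top at z≈143. The other upright gauge at (327,187)/(232,254) has its top at z≈130, so it's the thin one. Turquoise at (262,184) and (366,169) and white at (290,228) are look-alikes. I choose (307,174): it is taller and thicker, and its height matches 85+58. Next I measure the rack and the axis.

```bash
python3 - <<'E'
from h import *
for n in("scene","side"):
    i=eyes.camera_info(n);d=np.load(f"pics/{n}0d.npy");C=cloud(i,d)
    near=(abs(C[...,0]-550)<130)&(abs(C[...,1]-268)<110)&(d>0)
    m=near&(abs(C[...,2]-85)<6)
    m=cv2.morphologyEx(m.astype(np.uint8),cv2.MORPH_OPEN,np.ones((2,2)))
    k,l,st,_=cv2.connectedComponentsWithStats(m);b=1+np.argmax(st[1:,4]);m=l==b
    P=C[m];print(n,"rack",m.sum(),P[:,2].mean(),cv2.minAreaRect(P[:,:2].astype(np.float32)))
    for lo,hi,nm in((138,150,'thicktop'),(124,134,'z124-134')):
        q=near&(C[...,2]>lo)&(C[...,2]<hi);P=C[q]
        for g in(P[P[:,0]<550],P[P[:,0]>550]):
            if len(g)>3:print(nm,len(g),g.mean(0).round(1),cv2.minAreaRect(g[:,:2].astype(np.float32)))
    # axis
    ax=(abs(C[...,0]-570)<130)&(abs(C[...,1]+130)<150)&(d>0)&(C[...,2]>30)
    gy,gx=np.gradient(C,axis=(0,1));N=np.cross(gx,gy);N/=np.linalg.norm(N,axis=-1,keepdims=True)+1e-9
    N*=np.sign(N[...,2:3])
    t=ax&(abs(N[...,2]-np.cos(np.radians(35)))<.12)&(N[...,0]<0)
    P=C[t];nn=np.median(N[t],0);nn/=np.linalg.norm(nn);h=P@nn
    print("axis",t.sum(),nn,np.histogram(h,bins=np.arange(h.min(),h.max()+4,4)))
E
```

```text
scene rack 583 87.2570052770842 ((731.98095703125, -231.93096923828125), (175.22781372070312, 1199.07373046875), 19.351675033569336)
thicktop 39 [508.7 279.9 143.1] ((508.7718200683594, 280.3319091796875), (21.025609970092773, 28.528125762939453), 76.35005950927734)
z124-134 20 [510.1 275.2 127.8] ((510.5242004394531, 275.24224853515625), (30.249820709228516, 18.937223434448242), 27.94964599609375)
z124-134 22 [591.4 265.8 129.1] ((590.8272094726562, 266.42486572265625), (10.80953598022461, 24.139863967895508), 76.64229583740234)
axis 636 [-0.51578357  0.1164414   0.84876894] (array([31, 48, 46, 48, 37, 42, 25, 12,  0,  2,  5,  3, 10, 43, 61, 30,  3,
        7, 35, 74, 62, 12]), array([-267.99099953, -263.99099953, -259.99099953, -255.99099953,
       -251.99099953, -247.99099953, -243.99099953, -239.99099953,
       -235.99099953, -231.99099953, -227.99099953, -223.99099953,
       -219.99099953, -215.99099953, -211.99099953, -207.99099953,
       -203.99099953, -199.99099953, -195.99099953, -191.99099953,
       -187.99099953, -183.99099953, -179.99099953]))
side rack 1304 88.78808
[... 513 characters left out ...]
26 [-0.49028206 -0.03936316  0.87067448] (array([ 1,  0,  0,  0,  0,  0,  0,  0,  1,  7, 13, 30, 25, 39, 47, 16,  1,
        1,  0,  1,  1,  0,  4,  2,  6, 35, 83, 92, 20,  1]), array([-262.06198552, -258.06198552, -254.06198552, -250.06198552,
       -246.06198552, -242.06198552, -238.06198552, -234.06198552,
       -230.06198552, -226.06198552, -222.06198552, -218.06198552,
       -214.06198552, -210.06198552, -206.06198552, -202.06198552,
       -198.06198552, -194.06198552, -190.06198552, -186.06198552,
       -182.06198552, -178.06198552, -174.06198552, -170.06198552,
       -166.06198552, -162.06198552, -158.06198552, -154.06198552,
       -150.06198552, -146.06198552, -142.06198552]))
```

{"op": "carry_out", "data": {
  "deltas": [
    [[3.4,-2.4,-0.6],[0,0,0]],
    [[3.4,-2.4,-0.6],[0,0,0]],
    [[3.4,-2.4,-0.6],[0,0,0]],
    [[3.4,-2.4,-0.6],[0,0,0]],
    [[3.4,-2.4,-0.6],[0,0,0]],
    [[3.4,-2.4,-0.6],[0,0,0]],
    [[3.4,-2.4,-0.6],[0,0,0]],
    [[3.4,-2.4,-0.6],[0,0,0]],
    [[3.4,-2.4,-0.6],[0,0,0]],
    [[3.4,-2.4,-0.6],[0,0,0]],
    [[3.4,-2.4,-0.6],[0,0,0]],
    [[2.8,-1.9,-0.6],[0,0,0]]
  ],
  "claw": -1
}}

```text
clock: 1.35
tool_pos: [470.5, -108.2, 329.9]
ee_rot: [[0.937, 0.349, -0.0], [0.349, -0.937, 0.0], [-0.0, -0.0, -1.0]]
contact_force: [0.2, -1.4, 0.7]
gripper_width: 1.001
```

{"op": "carry_out", "data": {
  "deltas": [
    [[0,0,0],[0,0,0.14]],
    [[0,0,0],[0,0,0.14]],
    [[0,0,0],[0,0,0.14]],
    [[0,0,0],[0,0,0.14]],
    [[0,0,0],[0,0,0]],
    [[0,0,0],[0,0,0]]
  ]
}}

```text
clock: 1.95
tool_pos: [469.8, -110.2, 329.6]
ee_rot: [[0.98, -0.199, -0.0], [-0.199, -0.98, 0.0], [-0.0, -0.0, -1.0]]
contact_force: [0.9, -0.0, -0.2]
gripper_width: 1.0
```

```bash
cat > snap.py <<'E'
import sys
from h import *
import pickle
n,t=sys.argv[1:3]
s=robot.observe();i=eyes.camera_info(n);p,d=eyes.grab_frame(n)
cv2.imwrite(f"pics/{t}.png",p);pickle.dump((i,d,s),open(f"pics/{t}.pkl","wb"))
print(s["clock"],s["tool_pos"].round(1),s["ee_rot"].round(3).tolist(),s["joints"].round(2),s["contact_force"].round(1),s["gripper_width"])
E
python3 snap.py wrist w1
```

```text
1.95 [ 469.8 -110.2  329.6] [[0.98, -0.199, -0.0], [-0.199, -0.98, 0.0], [-0.0, -0.0, -1.0]] [-0.48  0.22  1.33  0.    1.6   1.29] [ 0.9 -0.  -0.2] 1.000329768050135
```

View pics/w1.png

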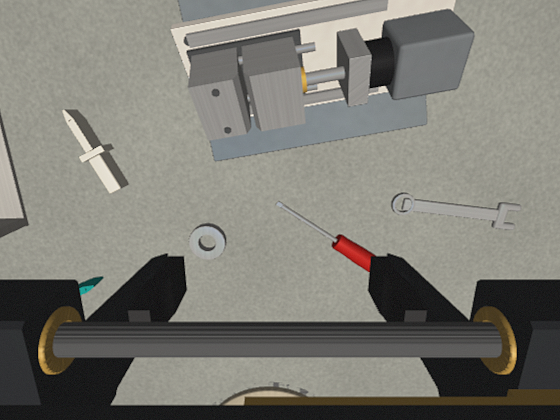

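The wrist view shows the end block with two bolts at (218,100), the gap at about (245,95), the carriage at (275,90) and the motor at (430,55).

```bash
python3 - <<'E'
from h import *
import pickle
p=cv2.imread("pics/w1.png");i,d,s=pickle.load(open("pics/w1.pkl","rb"))
cv2.imwrite("pics/crop3.png",cv2.resize(p[10:160,165:335],(800,706),interpolation=cv2.INTER_CUBIC)[:600])
C=cloud(i,d)
for q in[(205,60),(218,110),(235,90),(265,80),(280,100),(290,60),(246,90)]:print(q,C[q[1],q[0]].round(1))
gx=C-np.roll(C,2,1);gy=C-np.roll(C,2,0);N=np.cross(gx,gy);N/=np.linalg.norm(N,axis=-1,keepdims=True)+1e-9;N*=np.sign(N[...,2:3])
for q in[(205,60),(218,110),(265,80),(280,100)]:print(q,N[q[1],q[0]].round(3))
E
```

```text
(205, 60) [601.7 -66.2 108.4]
(218, 110) [554.5 -69.9 125.9]
(235, 90) [567.7 -91.  137.4]
(265, 80) [ 570.3 -119.1  140.3]
(280, 100) [ 551.7 -128.9  126.2]
(290, 60) [ 582.6 -144.   133.9]
(246, 90) [570.5 -95.5  68.9]
(205, 60) [ 0.75  -0.197  0.632]
(218, 110) [-0.823 -0.342  0.453]
(265, 80) [0.289 0.122 0.95 ]
(280, 100) [-0.547  0.293  0.784]
```

View pics/crop3.png

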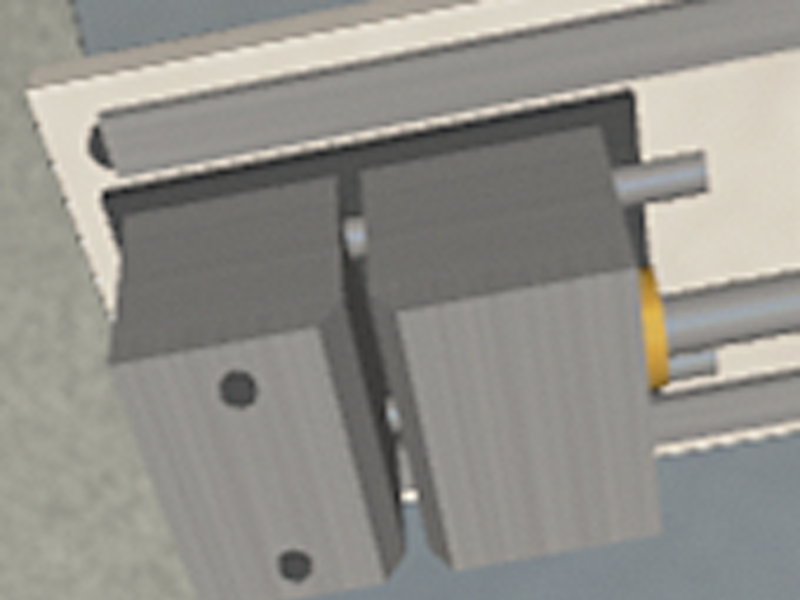

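```bash
cat > mouth.py <<'E'
from h import *
import pickle
def run(t,E,Cc,verbose=1):
    i,d,s=pickle.load(open(f"pics/{t}.pkl","rb"));C=cloud(i,d)
    P=[]
    for q in(E,Cc):
        m=np.zeros((420,560),np.uint8);cv2.fillPoly(m,[np.int32(np.round(q))],1);m=cv2.erode(m,np.ones((5,5)))
        P.append(C[(m>0)&(d>0)])
    A=np.vstack(P)
    for _ in range(3):
        c=A.mean(0);n=np.linalg.svd(A-c,full_matrices=False)[2][2];n*=np.sign(n[2]);r=(A-c)@n;A=A[abs(r)<2.5*r.std()+.1]
    print("n",n.round(4),"tilt",np.degrees(np.arccos(n[2])),"rms",r.std(),len(A))
    def cast(uv):
        a=world(i,uv,np.ones(len(uv)))-i["eye"];return i["eye"]+a*(((c-i["eye"])@n)/(a@n))[:,None]
    return n,c,cast
if __name__=="__main__":
    f=lambda L:np.array([(165+(x-2)/4.706,10+(y-2)/4.706) for x,y in L])
    E=f([(112,362),(320,330),(388,578),(195,608)]);K=f([(398,312),(638,270),(660,535),(452,568)])
    n,c,cast=run("w1",E,K)
    e=cast(E);k=cast(K)
    print(e.round(1));print(k.round(1))
    L=np.linalg.norm
    print("end top wid",L(e[1]-e[0]),"len",L(e[2]-e[1]),"carr wid",L(k[1]-k[0]),L(k[2]-k[3]),"len",L(k[3]-k[0]),L(k[2]-k[1]))
    x=(e[1]-e[2])/L(e[1]-e[2])+(k[0]-k[3])/L(k[0]-k[3]);x/=L(x);y=np.cross(n,x);print("x",x.round(4),"y",y.round(4))
    me=(e[1]+e[2])/2;mk=(k[0]+k[3])/2
    print("mouth span",(me-mk)@y,"x offset",(me-mk)@x)
    m=(me+mk)/2; # y = u+2.5
    print("mid mouth",m.round(1),"seat u:",(m-2.5*y).round(1))
E
python3 mouth.py
```

```text
n [-0.5747  0.016   0.8182] tilt 35.09241069783042 rms 0.6191388999094054 4239
[[578.1 -52.4 143.9]
 [575.9 -91.5 143.1]
 [528.3 -90.5 109.6]
 [530.4 -48.5 110.3]]
[[ 576.1 -106.3  143.5]
 [ 574.3 -151.   143.1]
 [ 525.4 -149.1  108.8]
 [ 527.6 -104.3  109.4]]
end top wid 39.155324286507316 len 58.262873170740235 carr wid 44.70353964853475 44.857293501526314 len 59.292894124598284 59.80674203562362
x [ 0.8178 -0.0251  0.5749] y [0.0297 0.9996 0.0014]
mouth span 14.359111896086391 x offset -0.16798442632195448
mid mouth [552.  -98.2 126.4] seat u: [ 551.9 -100.7  126.4]
```

{"op": "carry_out", "data": {
  "deltas": [
    [[-1.2,-3.84,0.3],[0,0,0]],
    [[-1.2,-3.84,0.3],[0,0,0]],
    [[-1.2,-3.84,0.3],[0,0,0]],
    [[-1.2,-3.84,0.3],[0,0,0]],
    [[-1.2,-3.84,0.3],[0,0,0]],
    [[-1.2,-3.84,0.3],[0,0,0]],
    [[-1.2,-3.84,0.3],[0,0,0]],
    [[-1.2,-3.84,0.3],[0,0,0]],
    [[-1.2,-3.84,0.3],[0,0,0]],
    [[-1.2,-3.84,0.3],[0,0,0]],
    [[0,0,0],[0,0,0]],
    [[0,0,0],[0,0,0]]
  ]
}}

```text
clock: 3.2
tool_pos: [430.0, 290.5, 299.5]
ee_rot: [[0.98, -0.199, -0.0], [-0.199, -0.98, -0.0], [-0.0, 0.001, -1.0]]
contact_force: [0.1, -0.2, -0.7]
gripper_width: 1.006
```

```bash
python3 snap.py wrist w2
```

```text
3.2 [430.  290.5 299.5] [[0.98, -0.199, -0.0], [-0.199, -0.98, -0.0], [-0.0, 0.001, -1.0]] [ 0.37  0.3   1.3  -0.    1.54  2.14] [ 0.1 -0.2 -0.7] 1.0056752330009413
```

View pics/w2.png

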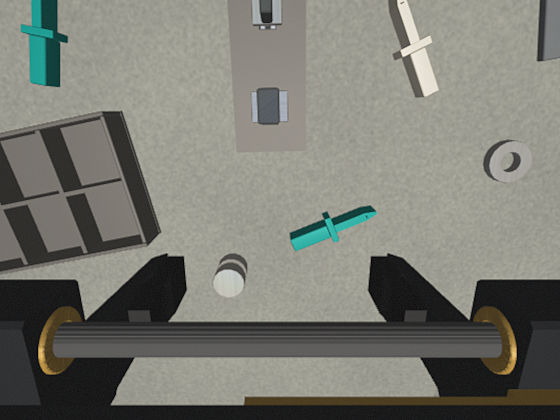

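The rack top spans columns 230–305. The thick gauge is at (269,105), with its light shoulders visible on both sides, and the thin gauge is at (266,12).

```bash
python3 - <<'E'
from h import *
import pickle
p=cv2.imread("pics/w2.png");i,d,s=pickle.load(open("pics/w2.pkl","rb"));C=cloud(i,d)
cv2.imwrite("pics/crop4.png",cv2.resize(p[0:165,215:320],None,fx=5,fy=5,interpolation=cv2.INTER_CUBIC)[300:825])
roi=np.zeros((420,560),bool);roi[0:170,215:320]=1
def rep(nm,lo,hi,sub=None):
    m=roi&(C[...,2]>lo)&(C[...,2]<hi)
    if sub is not None:m&=sub
    P=C[m].astype(np.float32);r=cv2.minAreaRect(P[:,:2]);print(nm,m.sum(),P.mean(0).round(1),r)
near=np.zeros_like(roi);near[60:]=1
rep("rack",80,89);rep("thick top",138,148,near);rep("sh",90,96,near);rep("thin top",124,135,~near)
ex=plane(i,[(229,0),(237,151),(305,0),(305.5,150)],85);print(ex.round(1))
for a,b in((0,1),(2,3)):
    v=ex[a]-ex[b];print(np.degrees(np.arctan2(v[1],v[0])))
v=ex[1]-ex[3];print(np.degrees(np.arctan2(v[1],v[0])),np.linalg.norm(v))
E
```

```text
Traceback (most recent call last):
cv2.error: OpenCV(4.12.0) /io/opencv/modules/imgproc/src/convhull.cpp:143: error: (-215:Assertion failed) total >= 0 && (depth == CV_32F || depth == CV_32S) in function 'convexHull'
```

View pics/crop4.png

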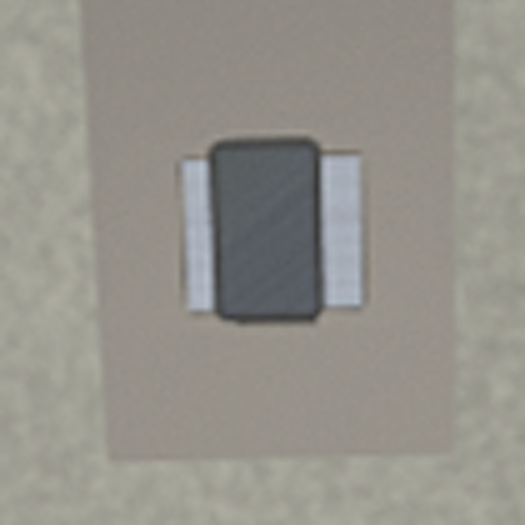

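```bash
python3 - <<'E'
from h import *
import pickle
i,d,s=pickle.load(open("pics/w2.pkl","rb"));C=cloud(i,d)
f=lambda L:np.array([(215+(x-2)/5,60+(y-2)/5) for x,y in L])
print("depth pts",C[105,269].round(1),C[130,269].round(1),C[105,285].round(1),C[12,266].round(1))
def q(nm,uv,z):
    P=plane(i,uv,z);print(nm,"c",P.mean(0).round(1))
    w=((P[1]-P[0])+(P[2]-P[3]))/2;l=((P[0]-P[3])+(P[1]-P[2]))/2
    print("  w",np.linalg.norm(w),np.degrees(np.arctan2(w[1],w[0]))+90,"l",np.linalg.norm(l),np.degrees(np.arctan2(l[1],l[0])))
q("handle",f([(212,141),(319,139),(321,318),(217,320)]),143)
q("shoulder",f([(182,158),(361,152),(365,307),(188,312)]),93)
q("rack",[(229,0),(305,0),(305.5,150),(237,151.5)],85)
E
```

```text
depth pts [508.7 281.7 143.3] [486.6 287.7  85.5] [506.5 267.9  93.9] [577.8 270.  127.7]
handle c [508.3 282.6 143. ]
  w 16.983312505165827 -10.444415032963676 l 27.480739374306093 -10.746044781830815
shoulder c [508.4 282.6  93. ]
  w 33.723787153855305 -9.795617722158497 l 27.923707226874715 -9.908637820113759
rack c [531.8 278.   85. ]
  w 68.34868840604243 -10.852988219275218 l 133.15586153315186 -10.141488799356994
```

{"op": "carry_out", "data": {
  "deltas": [
    [[0,0,0],[0,0,-0.02]],
    [[2.6,-0.2,1],[0,0,0]],
    [[2.6,-0.2,1],[0,0,0]],
    [[2.65,-0.2,1],[0,0,0]],
    [[0,0,3],[0,0,0]],
    [[0,0,3],[0,0,0]],
    [[0,0,3],[0,0,0]],
    [[0,0,0],[0,0,0]],
    [[0,0,0],[0,0,0]]
  ]
}}

```text
clock: 4.15
tool_pos: [509.0, 281.0, 180.7]
ee_rot: [[0.983, -0.184, 0.001], [-0.184, -0.983, 0.0], [0.001, -0.0, -1.0]]
contact_force: [0.0, 0.6, 0.0]
gripper_width: 0.998
```

```bash
python3 snap.py wrist w3
```

```text
4.15 [509.  281.  180.7] [[0.983, -0.184, 0.001], [-0.184, -0.983, 0.0], [0.001, -0.0, -1.0]] [ 0.3   0.5   1.33 -0.    1.31  2.06] [0.  0.6 0. ] 0.9984120387376676
```

View pics/w3.png

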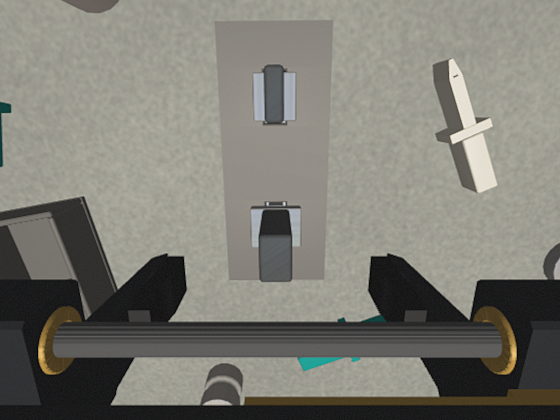

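The handle at (276,240) sits midway between the fingers. I lower and grip.

{"op": "carry_out", "data": {
  "deltas": [
    [[0,-0.1,2.2],[0,0,0]],
    [[0,0,2.2],[0,0,0]],
    [[0,0,1.95],[0,0,0]],
    [[0,0,0],[0,0,0]],
    [[0,0,0],[0,0,0]]
  ]
}}

```text
clock: 4.7
tool_pos: [509.5, 282.8, 118.0]
ee_rot: [[0.983, -0.183, 0.002], [-0.183, -0.983, 0.001], [0.002, -0.001, -1.0]]
contact_force: [1.3, 0.1, -0.6]
gripper_width: 1.003
```

{"op": "carry_out", "data": {
  "deltas": [
    [[0,0,0],[0,0,0]],
    [[0,0,0],[0,0,0]],
    [[0,0,0],[0,0,0]],
    [[0,0,0],[0,0,0]],
    [[0,0,0],[0,0,0]],
    [[0,0,0],[0,0,0]],
    [[0,0,0],[0,0,0]],
    [[0,0,0],[0,0,0]],
    [[0,0,0],[0,0,0]],
    [[0,0,0],[0,0,0]]
  ],
  "claw": 1,
  "force": 50
}}

```text
clock: 5.7
tool_pos: [508.6, 282.6, 116.2]
ee_rot: [[0.983, -0.183, -0.0], [-0.183, -0.983, -0.0], [-0.0, 0.0, -1.0]]
contact_force: [-0.3, -0.7, 0.3]
gripper_width: 0.201
```

{"op": "carry_out", "data": {
  "deltas": [
    [[0,0,-1.5],[0,0,0]],
    [[0,0,-2.5],[0,0,0]],
    [[0,0,-3],[0,0,0]],
    [[0,0,-3],[0,0,0]],
    [[0,0,-3],[0,0,0]],
    [[0,0,-2],[0,0,0]],
    [[0,0,0],[0,0,0]]
  ]
}}

```text
clock: 6.4
tool_pos: [509.2, 282.9, 268.6]
ee_rot: [[0.983, -0.183, 0.005], [-0.183, -0.983, 0.002], [0.004, -0.002, -1.0]]
contact_force: [0.3, -0.1, -2.4]
gripper_width: 0.198
```

{"op": "carry_out", "data": {
  "deltas": [
    [[0.1,1.9,-0.2],[0,0,0]],
    [[0.2,3.2,-0.3],[0,0,0]],
    [[0.2,3.6,-0.3],[0,0,0]],
    [[0.2,3.6,-0.3],[0,0,0]],
    [[0.2,3.6,-0.3],[0,0,0]],
    [[0.2,3.6,-0.3],[0,0,0]],
    [[0.2,3.6,-0.3],[0,0,0]],
    [[0.2,3.6,-0.3],[0,0,0]],
    [[0.2,3.6,-0.3],[0,0,0]],
    [[0.2,3.6,-0.3],[0,0,0]],
    [[0.2,3.0,-0.3],[0,0,0]],
    [[0.1,1.4,-0.2],[0,0,0]]
  ]
}}

```text
clock: 7.6
tool_pos: [459.5, -99.8, 298.9]
ee_rot: [[0.983, -0.185, -0.002], [-0.185, -0.983, 0.001], [-0.002, -0.0, -1.0]]
contact_force: [-0.0, -0.1, -3.0]
gripper_width: 0.197
```

{"op": "carry_out", "data": {
  "deltas": [
    [[0,0,0],[0,0,-0.074]],
    [[0,0,0],[0,0,-0.074]],
    [[0,0,0],[0,0.087,0]],
    [[0,0,0],[0,0.087,0]],
    [[0,0,0],[0,0.087,0]],
    [[0,0,0],[0,0.087,0]],
    [[0,0,0],[0,0.087,0]],
    [[0,0,0],[0,0.087,0]],
    [[0,0,0],[0,0.089,0]],
    [[0,0,0],[0,0,0]],
    [[0,0,0],[0,0,0]]
  ]
}}

```text
clock: 8.7
tool_pos: [459.9, -97.6, 299.7]
ee_rot: [[0.82, -0.036, 0.571], [-0.03, -0.999, -0.02], [0.571, -0.001, -0.821]]
contact_force: [0.3, 0.7, -2.6]
gripper_width: 0.199
```

```bash
python3 snap.py wrist w4; python3 snap.py scene s4;python3 - <<'E'
import cv2,numpy as np
S=cv2.imread("pics/s4.png")
cv2.imwrite("pics/crop5.png",cv2.resize(S[190:350,160:340],None,fx=4,fy=3.7,interpolation=cv2.INTER_CUBIC))
E
```

```text
8.7 [459.9 -97.6 299.7] [[0.82, -0.036, 0.571], [-0.03, -0.999, -0.02], [0.571, -0.001, -0.821]] [-0.63  0.    1.79  0.43  0.87  0.78] [ 0.3  0.7 -2.6] 0.19941561399403124
8.75 [460.3 -97.8 300. ] [[0.82, -0.036, 0.571], [-0.03, -0.999, -0.02], [0.572, -0.0, -0.82]] [-0.63  0.    1.79  0.43  0.87  0.78] [ 0.2  0.1 -2.3] 0.20031843539185473
```

View pics/w4.png

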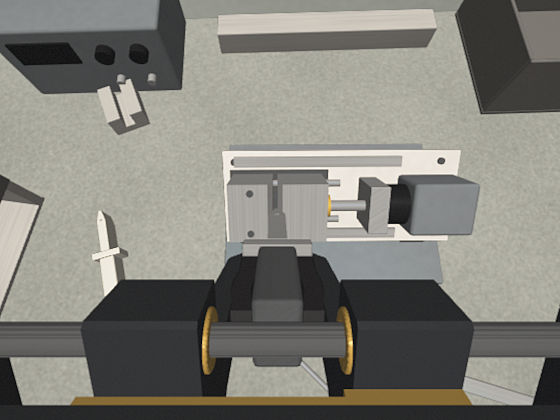

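View pics/crop5.png

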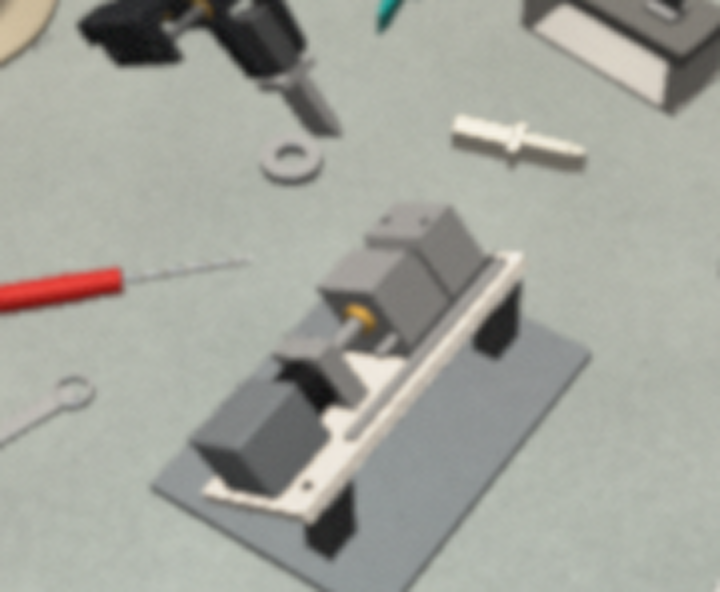

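Wrist view, now square to the tops: the gap is at (275,205) and the gauge's shoulders are at (278,248). I refine the mouth from this picture.

```bash
python3 - <<'E'
import cv2,numpy as np
S=cv2.imread("pics/w4.png")
cv2.imwrite("pics/crop6.png",cv2.resize(S[165:265,215:345],None,fx=6,fy=6,interpolation=cv2.INTER_CUBIC))
E
```

```text
(no output)
```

View pics/crop6.png

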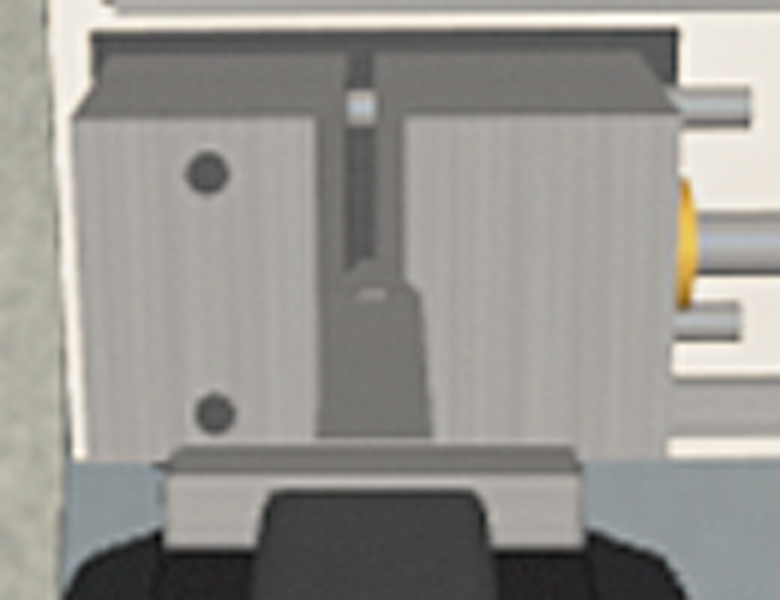

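```bash
python3 - <<'E'
from h import *
from mouth import run
import pickle
i,d,s=pickle.load(open("pics/w4.pkl","rb"))
f=lambda L:np.array([(215+(x-2.5)/6,165+(y-2.5)/6) for x,y in L])
E=f([(75,118),(316,116),(319,430),(85,430)]);K=f([(430,114),(680,112),(667,430),(435,430)])
n,c,cast=run("w4",E,K)
q=cast(f([(75,118),(316,116),(404,114),(680,112),(85,458),(665,458),(320,437),(408,285)]))
print(q.round(1))
L=np.linalg.norm
x=np.array([.8187,-.0286,.5736]);y=np.array([.0349,.9994,0])
def yaw(a,b):
    v=q[a]-q[b];return np.degrees(np.arctan2(v[0],v[1]))
print("y-dir yaw (deg, v0/v1)",yaw(0,3),yaw(4,5),yaw(0,1),yaw(2,3),"x-edges", [np.round((q[a]-q[b])/L(q[a]-q[b]),3) for a,b in((0,4),(3,5),(1,6),(2,7))])
print("widths",L(q[0]-q[1]),L(q[1]-q[2]),L(q[2]-q[3]),L(q[0]-q[4]),L(q[3]-q[5]))
mid=(q[1]+q[2])/2; mid=mid+x*((q[0]+q[4]+q[3]+q[5]).mean(0)*0 if 0 else 0)
top=(q[0]+q[3])/2;bot=(q[4]+q[5])/2;cx=((top+bot)/2)@x
seat=mid+x*(cx-mid@x)-2.5*y;print("seat",seat.round(1),"old 551.9 -100.7 126.4")
R=s["ee_rot"];tip=s["tool_pos"]+R@[0,0,86.2];print("tip",tip.round(1))
w=R@[0,1.5,0]
pp=pix(i,[tip-w,tip+w]);print("pred tip crop",(pp-[215,165])*6+2.5, "seen 352-388,~290")
sh=s["tool_pos"]+R@[0,0,23.2]
pp=pix(i,[sh+R@[14,-17,0],sh+R@[14,17,0]]);print("pred shoulder top far edge",(pp-[215,165])*6+2.5,"seen (168..580, 470)")
print("R",R.round(4).tolist())
E
```

```text
n [-0.573   0.0159  0.8194] tilt 34.97847015423075 rms 0.6866762867260672 3561
[[ 577.9  -52.4  143.8]
 [ 576.8  -91.5  143.8]
 [ 576.6 -105.8  143.9]
 [ 575.3 -150.6  143.9]
 [ 529.4  -49.8  109.8]
 [ 525.9 -148.9  109.3]
 [ 531.1  -90.   111.8]
 [ 552.8 -105.7  127.3]]
y-dir yaw (deg, v0/v1) 1.4956168279873931 2.00243966970772 1.5731171741017407 1.6234527152881857 x-edges [array([ 0.818, -0.045,  0.573]), array([ 0.819, -0.028,  0.573]), array([ 0.819, -0.026,  0.573]), array([ 0.819, -0.003,  0.573])]
widths 39.119676423546586 14.289556583793155 44.81379545206416 59.290211569105146 60.34586535282194
seat [ 552.1 -100.3  126.7] old 551.9 -100.7 126.4
tip [509.1 -99.4 229. ]
pred tip crop [[367.449832   378.92940692]
 [394.24176745 378.93732159]] seen 352-388,~290
pred shoulder top far edge [[170.96929833 477.88019072]
 [595.23763666 478.01562589]] seen (168..580, 470)
R [[0.8202, -0.0362, 0.5709], [-0.0302, -0.9993, -0.02], [0.5712, -0.0008, -0.8208]]
```

```bash
python3 - <<'E'
from h import *
import pickle
i,d,s=pickle.load(open("pics/w4.pkl","rb"));R=s["ee_rot"]
f=lambda L:np.array([(215+(x-2.5)/6,165+(y-2.5)/6) for x,y in L])
for nm,loc,seen in(("tipfar",[14,0,86.2],(370,292)),("taper start far L",[14,-5,72.2],(320,437)),("taper start far",[14,-5,72.2],(347,272)),("sh far top",[14,0,23.2],(374,472)),("handle top",[14,0,-26.8],(374,492))):
    P=s["tool_pos"]+R@np.array(loc,float);pp=pix(i,P)[0];dep=-((P-i["eye"])@i["rotation"])[2]
    g=world(i,f([seen]),[dep])[0];print(nm,"pred",((pp-[215,165])*6+2.5).round(0),"seen",seen,"depth",dep.round(0),"delta tool mm",(R.T@(g-P)).round(1))
E
```

```text
tipfar pred [381. 259.] seen (370, 292) depth 222.0 delta tool mm [-3.5 -1.2 -1.1]
taper start far L pred [333. 297.] seen (320, 437) depth 209.0 delta tool mm [-13.9  -1.3  -4.2]
taper start far pred [333. 297.] seen (347, 272) depth 209.0 delta tool mm [2.4 1.5 0.7]
sh far top pred [383. 478.] seen (374, 472) depth 162.0 delta tool mm [ 0.5 -0.7  0.1]
handle top pred [386. 817.] seen (374, 492) depth 114.0 delta tool mm [17.5 -0.7  5.3]
```

{"op": "carry_out", "data": {
  "deltas": [
    [[-1.2,0.06,2],[0,0,0]],
    [[-1.17,0,2.5],[0,0,0]],
    [[0,0,2.5],[0,0,0]],
    [[0,0,1.5],[0,0,0]],
    [[0,0,0.5],[0,0,0]],
    [[0,0,0],[0,0,0]],
    [[0,0,0],[0,0,0]],
    [[0,0,0],[0,0,0]]
  ]
}}

```text
clock: 9.6
tool_pos: [492.3, -99.7, 213.7]
ee_rot: [[0.818, -0.036, 0.574], [-0.029, -0.999, -0.021], [0.575, 0.001, -0.818]]
contact_force: [-0.4, 0.3, -2.7]
gripper_width: 0.198
```

```bash
python3 snap.py wrist w5; python3 snap.py side d5;python3 - <<'E'
import cv2,numpy as np
S=cv2.imread("pics/w5.png");D=cv2.imread("pics/d5.png")
a=cv2.resize(S[165:285,210:340],(433,400),interpolation=cv2.INTER_CUBIC)
b=cv2.resize(D[80:200,200:320],(360,400),interpolation=cv2.INTER_CUBIC)
cv2.imwrite("pics/crop7.png",np.hstack([a,b]))
from h import *
s=robot.observe();R=s["ee_rot"];seat=np.array([552.0,-101.6,126.6])
print("tool rel",(R.T@(seat-s["tool_pos"])).round(2),s["contact_force"]@R)
E
```

```text
9.6 [492.3 -99.7 213.7] [[0.818, -0.036, 0.574], [-0.029, -0.999, -0.021], [0.575, 0.001, -0.818]] [-0.58  0.17  1.89  0.54  0.61  0.65] [-0.4  0.3 -2.7] 0.19791855667632252
9.65 [492.3 -99.8 213.7] [[0.818, -0.036, 0.574], [-0.029, -0.999, -0.021], [0.575, 0.001, -0.818]] [-0.58  0.17  1.89  0.54  0.61  0.65] [-0.3  0.5 -2.2] 0.2005110064346939
tool rel [ -1.04  -0.39 105.55] [-1.33259163 -0.22276171  1.58868227]
```

View pics/crop7.png

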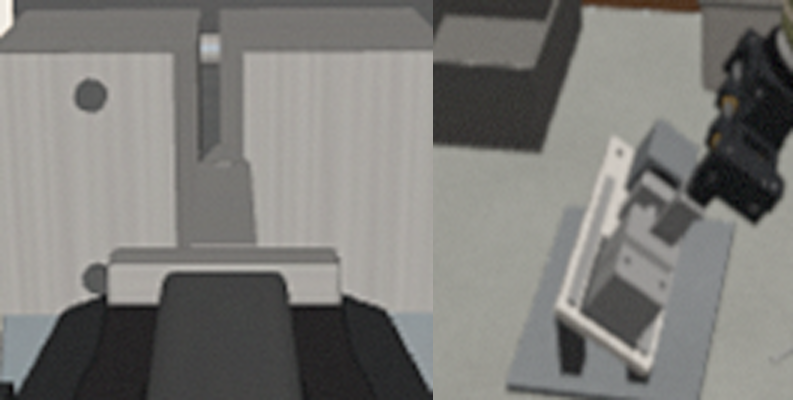

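Tip is at crop (222,160), in line with y≈u between bevel edges 177 and 243. Now I advance slowly and feel.

{"op": "carry_out", "data": {
  "deltas": [
    [[-0.1,-0.02,0.7],[0,0,0]],
    [[0,0,0.6],[0,0,0]],
    [[0,0,0.3],[0,0,0]],
    [[0,0,0.2],[0,0,0]],
    [[0,0,0.2],[0,0,0]],
    [[0,0,0.1],[0,0,0]],
    [[0,0,0],[0,0,0]],
    [[0,0,0],[0,0,0]]
  ]
}}

```text
clock: 10.5
tool_pos: [503.5, -99.9, 195.2]
ee_rot: [[0.818, -0.036, 0.573], [-0.03, -0.999, -0.021], [0.574, 0.0, -0.819]]
contact_force: [-0.5, 0.1, -2.2]
gripper_width: 0.2
```

```bash
cat > st.py <<'E'
from h import *
s=robot.observe();R=s["ee_rot"];seat=np.array([552.0,-101.6,126.6])
r=R.T@(seat-s["tool_pos"])
print(s["clock"],"rel",r.round(2),"depth of tip below tops",round(86.2-r[2],1),"F tool",(s["contact_force"]@R).round(1),"T",(s["ft_torque"]@R).round(2),"w",s["gripper_width"].round(3))
E
python3 st.py
```

```text
Traceback (most recent call last):
  File "st.py", line 4, in <module>
    print(s["clock"],"rel",r.round(2),"depth of tip below tops",round(86.2-r[2],1),"F tool",(s["contact_force"]@R).round(1),"T",(s["ft_torque"]@R).round(2),"w",s["gripper_width"].round(3))
                                                                                                                                                                ^^^^^^^^^^^^^^^^^^^^^^^^
AttributeError: 'float' object has no attribute 'round'
```

{"op": "carry_out", "data": {
  "deltas": [
    [[0,0,0.2],[0,0,0]],
    [[0,0,0.2],[0,0,0]],
    [[0,0,0.2],[0,0,0]],
    [[0,0,0],[0,0,0]],
    [[0,0,0],[0,0,0]]
  ]
}}

```text
clock: 11.0
tool_pos: [506.9, -99.3, 190.1]
ee_rot: [[0.819, -0.035, 0.573], [-0.03, -0.999, -0.019], [0.573, -0.001, -0.819]]
contact_force: [0.5, 5.3, -0.2]
gripper_width: 0.203
```

```bash
sed -i 's/s\["gripper_width"\].round(3)/round(s["gripper_width"],3)/' st.py; python3 st.py
```

```text
11.0 rel [ 0.58  0.81 77.96] depth of tip below tops 8.2 F tool [ 0.1 -5.3  0.4] T [ 1.11 -0.25  0.02] w 0.203
```

{"op": "carry_out", "data": {
  "deltas": [
    [[0,0,0.2],[0,0,0]],
    [[0,0,0.2],[0,0,0]],
    [[0,0,0.2],[0,0,0]],
    [[0,0,0],[0,0,0]],
    [[0,0,0],[0,0,0]]
  ]
}}

```text
clock: 11.5
tool_pos: [510.2, -99.4, 185.0]
ee_rot: [[0.819, -0.035, 0.573], [-0.03, -0.999, -0.019], [0.573, -0.001, -0.82]]
contact_force: [-0.1, 5.9, -0.0]
gripper_width: 0.203
```

```bash
cd .;python3 st.py
```

```text
11.5 rel [ 0.83  0.78 71.85] depth of tip below tops 14.4 F tool [-0.3 -5.9 -0.2] T [ 1.25 -0.24 -0.05] w 0.203
```

{"op": "carry_out", "data": {
  "deltas": [
    [[0.05,0,0.2],[0,0,0]],
    [[0,0,0.2],[0,0,0]],
    [[0,0,0.2],[0,0,0]],
    [[0,0,0.2],[0,0,0]],
    [[0,0,0],[0,0,0]],
    [[0,0,0],[0,0,0]]
  ]
}}

```text
clock: 12.1
tool_pos: [515.2, -99.7, 178.8]
ee_rot: [[0.819, -0.035, 0.573], [-0.03, -0.999, -0.019], [0.573, -0.001, -0.82]]
contact_force: [-0.4, 4.5, 0.5]
gripper_width: 0.2
```

```bash
cd .;python3 st.py
```

```text
12.1 rel [ 0.32  0.63 63.89] depth of tip below tops 22.3 F tool [-0.2 -4.5 -0.7] T [ 1.11 -0.48 -0.05] w 0.2
```

{"op": "carry_out", "data": {
  "deltas": [
    [[0,0,0.2],[0,0,0]],
    [[0,0,0.2],[0,0,0]],
    [[0,0,0.2],[0,0,0]],
    [[0,0,0.2],[0,0,0]],
    [[0,0,0],[0,0,0]],
    [[0,0,0],[0,0,0]]
  ]
}}

```text
clock: 12.7
tool_pos: [519.9, -100.2, 172.2]
ee_rot: [[0.819, -0.036, 0.573], [-0.03, -0.999, -0.02], [0.573, -0.001, -0.82]]
contact_force: [1.3, 4.5, -3.5]
gripper_width: 0.2
```

```bash
cd .;python3 st.py
```

```text
12.7 rel [ 0.19  0.33 55.74] depth of tip below tops 30.5 F tool [-1.1 -4.5  3.5] T [ 1.14 -0.29 -0.05] w 0.2
```

{"op": "carry_out", "data": {
  "deltas": [
    [[0,0,0.25],[0,0,0]],
    [[0,0,0.25],[0,0,0]],
    [[0,0,0.25],[0,0,0]],
    [[0,0,0.25],[0,0,0]],
    [[0,0,0.25],[0,0,0]],
    [[0,0,0.25],[0,0,0]],
    [[0,0,0],[0,0,0]],
    [[0,0,0],[0,0,0]]
  ]
}}

```text
clock: 13.5
tool_pos: [528.5, -100.4, 159.9]
ee_rot: [[0.819, -0.036, 0.573], [-0.03, -0.999, -0.02], [0.573, -0.001, -0.82]]
contact_force: [1.6, 4.9, -2.8]
gripper_width: 0.201
```

```bash
cd .;python3 st.py
```

```text
13.5 rel [ 0.18  0.35 40.77] depth of tip below tops 45.4 F tool [-0.5 -5.   3.1] T [ 1.15 -0.35 -0.11] w 0.201
```

{"op": "carry_out", "data": {
  "deltas": [
    [[0,0,0.2],[0,0,0]],
    [[0,0,0.2],[0,0,0]],
    [[0,0,0.15],[0,0,0]],
    [[0,0,0.15],[0,0,0]],
    [[0,0,0.1],[0,0,0]],
    [[0,0,0],[0,0,0]],
    [[0,0,0],[0,0,0]]
  ]
}}

```text
clock: 14.2
tool_pos: [533.0, -100.6, 153.5]
ee_rot: [[0.819, -0.036, 0.573], [-0.029, -0.999, -0.02], [0.573, -0.001, -0.819]]
contact_force: [-1.1, 4.9, -1.1]
gripper_width: 0.198
```

```bash
cd .;python3 st.py
```

```text
14.2 rel [ 0.16  0.36 32.94] depth of tip below tops 53.3 F tool [-1.7 -4.9  0.2] T [ 1.14 -0.37 -0.02] w 0.198
```

Now small steps until the shoulders land.

{"op": "carry_out", "data": {
  "deltas": [
    [[0,0,0.05],[0,0,0]],
    [[0,0,0.05],[0,0,0]],
    [[0,0,0.05],[0,0,0]],
    [[0,0,0],[0,0,0]]
  ]
}}

```text
clock: 14.6
tool_pos: [533.8, -100.6, 152.4]
ee_rot: [[0.819, -0.035, 0.573], [-0.029, -0.999, -0.02], [0.573, -0.001, -0.819]]
contact_force: [-2.1, 5.0, 1.2]
gripper_width: 0.199
```

```bash
cd .;python3 st.py
```

```text
14.6 rel [ 0.14  0.38 31.54] depth of tip below tops 54.7 F tool [-1.2 -4.9 -2.3] T [ 1.14 -0.51 -0.07] w 0.199
```

{"op": "carry_out", "data": {
  "deltas": [
    [[0,0,0.05],[0,0,0]],
    [[0,0,0.05],[0,0,0]],
    [[0,0,0],[0,0,0]]
  ]
}}

```text
clock: 14.9
tool_pos: [534.2, -100.6, 151.9]
ee_rot: [[0.819, -0.035, 0.573], [-0.029, -0.999, -0.02], [0.573, -0.0, -0.819]]
contact_force: [-7.8, 4.5, 5.8]
gripper_width: 0.198
```

```bash
cd .;python3 st.py
```

```text
14.9 rel [ 0.12  0.36 30.93] depth of tip below tops 55.3 F tool [-3.2 -4.2 -9.3] T [ 1.12 -0.68 -0.05] w 0.198
```

{"op": "carry_out", "data": {
  "deltas": [
    [[0,0,0.05],[0,0,0]],
    [[0,0,0.05],[0,0,0]],
    [[0,0,0],[0,0,0]],
    [[0,0,0],[0,0,0]]
  ]
}}

```text
clock: 15.3
tool_pos: [534.3, -100.6, 151.8]
ee_rot: [[0.818, -0.035, 0.574], [-0.029, -0.999, -0.021], [0.574, 0.0, -0.819]]
contact_force: [-20.0, 4.2, 18.2]
gripper_width: 0.197
```

```bash
cd .;python3 st.py; python3 snap.py wrist w6; python3 snap.py side d6;python3 - <<'E'
import cv2,numpy as np
S=cv2.imread("pics/w6.png");D=cv2.imread("pics/d6.png")
a=cv2.resize(S[165:305,200:350],(430,400),interpolation=cv2.INTER_CUBIC)
b=cv2.resize(D[80:200,200:320],(360,400),interpolation=cv2.INTER_CUBIC)
cv2.imwrite("pics/crop8.png",np.hstack([a,b]))
E
```

```text
15.3 rel [ 0.07  0.35 30.84] depth of tip below tops 55.4 F tool [ -6.1  -3.5 -26.5] T [ 1.11 -1.21 -0.03] w 0.197
15.3 [ 534.3 -100.6  151.8] [[0.818, -0.035, 0.574], [-0.029, -0.999, -0.021], [0.574, 0.0, -0.819]] [-0.52  0.34  1.88  0.67  0.45  0.54] [-20.    4.2  18.2] 0.1970954920673339
15.35 [ 534.3 -100.6  151.8] [[0.818, -0.035, 0.574], [-0.029, -0.999, -0.021], [0.574, 0.0, -0.819]] [-0.52  0.34  1.88  0.67  0.45  0.54] [-19.    4.2  18. ] 0.20314905385050808
```

View pics/crop8.png

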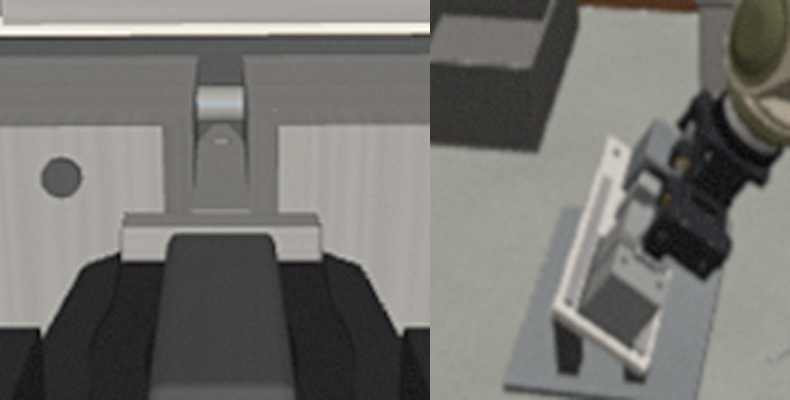

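Shoulders have landed: a sharp rise to about 26 N at the expected depth, with the gap opened around the blade. I ease off and nudge toward the end block so releasing it won't make it jump.

{"op": "carry_out", "data": {
  "deltas": [
    [[0,0,-0.05],[0,0,0]],
    [[0,-0.03,0],[0,0,0]],
    [[0,0,0],[0,0,0]],
    [[0,0,0],[0,0,0]]
  ]
}}

```text
clock: 15.8
tool_pos: [534.2, -100.6, 151.8]
ee_rot: [[0.818, -0.036, 0.573], [-0.029, -0.999, -0.021], [0.574, 0.0, -0.819]]
contact_force: [-14.4, 3.5, 12.9]
gripper_width: 0.201
```

```bash
cd .;python3 st.py
```

```text
15.8 rel [ 0.09  0.37 30.89] depth of tip below tops 55.3 F tool [ -4.4  -3.  -18.9] T [ 0.86 -1.06 -0.1 ] w 0.201
```

{"op": "carry_out", "data": {
  "deltas": [
    [[0,0,-0.05],[0,0,0]],
    [[0,0,0],[0,0,0]]
  ]
}}

```text
clock: 16.0
tool_pos: [534.2, -100.6, 151.9]
ee_rot: [[0.819, -0.036, 0.573], [-0.029, -0.999, -0.021], [0.574, 0.0, -0.819]]
contact_force: [-7.5, 4.1, 5.5]
gripper_width: 0.201
```

{"op": "carry_out", "data": {
  "deltas": [
    [[0,0,0],[0,0,0]],
    [[0,0,0],[0,0,0]],
    [[0,0,0],[0,0,0]],
    [[0,0,0],[0,0,0]],
    [[0,0,0],[0,0,0]],
    [[0,0,0],[0,0,0]],
    [[0,0,0],[0,0,0]],
    [[0,0,0],[0,0,0]]
  ],
  "claw": -0.2
}}

```text
clock: 16.8
tool_pos: [534.6, -100.8, 151.6]
ee_rot: [[0.819, -0.036, 0.573], [-0.03, -0.999, -0.021], [0.574, 0.0, -0.819]]
contact_force: [0.3, 0.6, -0.0]
gripper_width: 0.601
```

```bash
cd .;python3 st.py; python3 snap.py wrist w7; python3 - <<'E'
import cv2,numpy as np
S=cv2.imread("pics/w7.png")
cv2.imwrite("pics/crop9.png",cv2.resize(S[165:365,150:400],(750,600),interpolation=cv2.INTER_CUBIC))
E
```

```text
16.8 rel [-0.12  0.21 30.48] depth of tip below tops 55.7 F tool [ 0.2 -0.6  0.2] T [ 0.04 -0.27  0.06] w 0.601
16.8 [ 534.6 -100.8  151.6] [[0.819, -0.036, 0.573], [-0.03, -0.999, -0.021], [0.574, 0.0, -0.819]] [-0.52  0.34  1.88  0.66  0.45  0.55] [ 0.3  0.6 -0. ] 0.600656033116017
```

View pics/crop9.png

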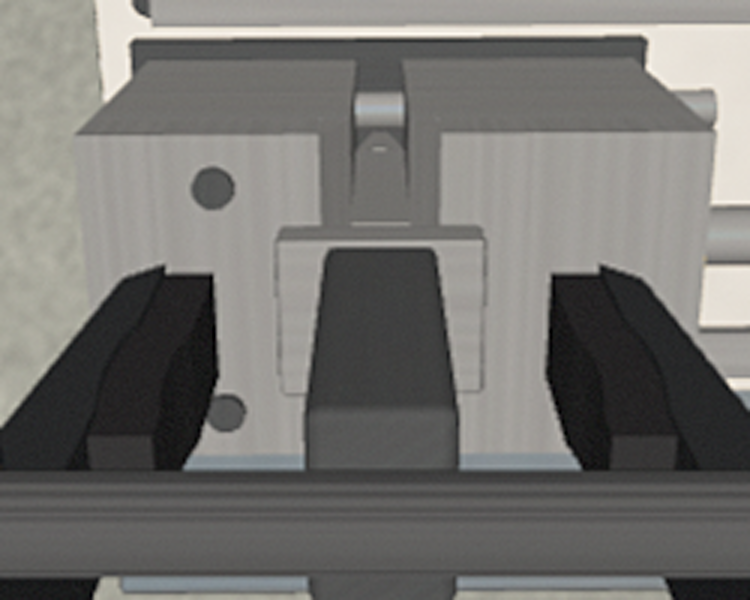

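The gauge stands free between the fingers with its shoulders (280–485, 228–393) on both blocks. I retract straight back and check.

{"op": "carry_out", "data": {
  "deltas": [
    [[0,0,-0.8],[0,0,0]],
    [[0,0,-1.5],[0,0,0]],
    [[0,0,-2],[0,0,0]],
    [[0,0,-2.5],[0,0,0]],
    [[0,0,-2.5],[0,0,0]],
    [[0,0,-2.5],[0,0,0]],
    [[0,0,-2.5],[0,0,0]],
    [[0,0,-2.5],[0,0,0]],
    [[0,0,-2],[0,0,0]],
    [[0,0,0],[0,0,0]],
    [[0,0,0],[0,0,0]]
  ]
}}

```text
clock: 17.95
tool_pos: [426.7, -96.8, 305.5]
ee_rot: [[0.818, -0.037, 0.574], [-0.03, -0.999, -0.022], [0.574, 0.0, -0.819]]
contact_force: [-0.1, 0.3, 0.0]
gripper_width: 0.602
```

```bash
python3 snap.py wrist w8; python3 snap.py scene s8; python3 snap.py side d8; python3 - <<'E'
import cv2,numpy as np
S=cv2.imread("pics/w8.png");D=cv2.imread("pics/d8.png");C=cv2.imread("pics/s8.png")
a=cv2.resize(S[160:280,210:340],(433,400),interpolation=cv2.INTER_CUBIC)
b=cv2.resize(D[80:200,200:320],(360,400),interpolation=cv2.INTER_CUBIC)
cv2.imwrite("pics/crop10.png",np.hstack([a,b]))
cv2.imwrite("pics/crop11.png",C)
E
```

```text
17.95 [426.7 -96.8 305.5] [[0.818, -0.037, 0.574], [-0.03, -0.999, -0.022], [0.574, 0.0, -0.819]] [-0.69 -0.07  1.84  0.46  0.92  0.72] [-0.1  0.3  0. ] 0.6024458333280065
18.0 [426.8 -96.7 304.9] [[0.819, -0.036, 0.573], [-0.03, -0.999, -0.021], [0.573, -0.0, -0.82]] [-0.69 -0.07  1.84  0.46  0.92  0.72] [ 0.4  0.7 -0.8] 0.5974627809673487
18.05 [426.9 -96.7 304.7] [[0.819, -0.036, 0.572], [-0.03, -0.999, -0.02], [0.573, -0.001, -0.82]] [-0.69 -0.07  1.84  0.46  0.92  0.72] [-0.1 -0.  -0.2] 0.5985473329976042
```

View pics/crop10.png

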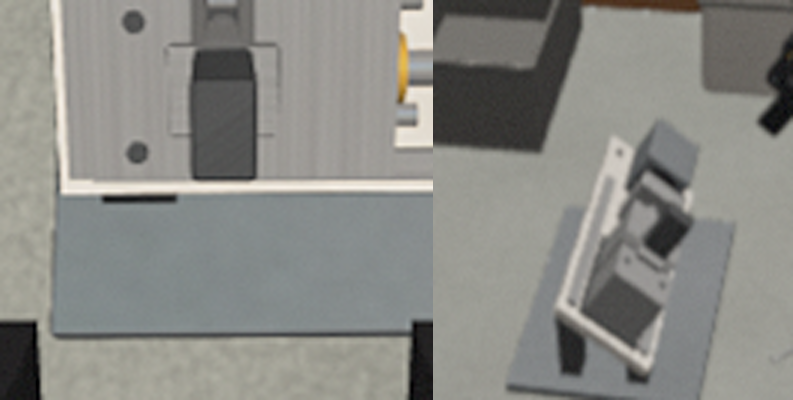

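View pics/crop11.png

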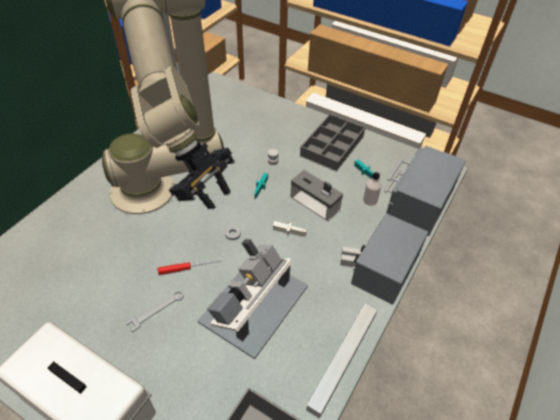

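The gauge stands square in the mouth, with its handle at crop (222,120). The thin gauge is still in the rack at (327,187) and the bystanders haven't moved. One numeric check of seating.

```bash
python3 - <<'E'
from h import *
from mouth import run
import pickle
i,d,s=pickle.load(open("pics/w8.pkl","rb"));C=cloud(i,d)
f=lambda x,y:(210+x*.3,160+y*.3)
E=np.array([f(85,40),f(160,40),f(160,175),f(85,175)]);K=np.array([f(285,40),f(385,40),f(385,175),f(285,175)])
n,c,cast=run("w8",E,K)
def ht(x0,x1,y0,y1):
    a,b=f(x0,y0),f(x1,y1);q=C[int(a[1]):int(b[1]),int(a[0]):int(b[0])].reshape(-1,3);return np.median((q-c)@n).round(2)
print("L shoulder",ht(172,188,60,128),"R shoulder",ht(262,275,60,128),"handle top",ht(200,248,85,172))
print("tops L/R",ht(90,155,50,170),ht(290,380,50,170))
# shoulder centre on plane +8
p=world(i,[f(167,43),f(279,43),f(275,135),f(169,135)],np.ones(4))-i["eye"];p=i["eye"]+p*(((c+8*n-i["eye"])@n)/(p@n))[:,None]
m=p.mean(0)-8*n;print("gauge origin",m.round(1),"x from mouth centre",((m-[552,-101,126.6])@[.8187,-.0286,.5736]).round(1),"size",np.linalg.norm(p[1]-p[0]),np.linalg.norm(p[0]-p[3]))
E
```

```text
n [-0.5705  0.0155  0.8211] tilt 34.80192769902825 rms 0.7425168572562146 1683
L shoulder 7.87 R shoulder 7.81 handle top 58.08
tops L/R 0.0 -0.04
gauge origin [ 552.1 -100.5  126.7] x from mouth centre 0.1 size 34.016225949849826 28.867641431195633
```

Seated flush: both shoulders are 7.8 mm above the tops, the handle top is at 58.1 mm, and it is centred to 0.1 mm. I hand in.

```bash
python3 -c "
from workcell import order;print(order.hand_in())"
```

```text
the job is handed in; nothing more can be done
None
```

I took the thicker gauge from the rack and pushed its blade into the gap until its shoulders landed. Then I let go and drew the arm straight back. I handed the job in at about 18 s. The sideways force while pushing was about 5 N, and the force at landing peaked at about 27 N.

- **Seating:** after release, the shoulder tops read 7.9 and 7.8 mm above the two block tops (8 expected). The handle top read 58.1 mm (58 expected). The gauge is centred to 0.1 mm across the blocks' width.
- **Other parts:** the thin gauge is still in the rack and I saw nothing else moved. The gripper was clear, with no force on it.
- **Disagreement:** the wrist camera placed the held gauge about 1 mm sideways of where the arm's pose put it. I allowed for this when aiming. No final check failed.

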